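Take a moisture reading on a propped board

TASK

Switch the moisture reader on: press its sprung knob down, turn it clockwise from the white dot to the green dot, and let it spring back up. Then take the orange ball-tip probe out of its stand and hold its ball inside the red crayon ring on the sloping board, the probe square to the board's face, pushed lightly so that the sprung ball sinks in about half its travel. Keep it steady there for at least two seconds and finish while still holding it like that; leave the jar, tape measure, sanding block and little cream pot alone.

Things in the scene. Friction and masses are not known exactly. Their poses are not given: they have to be found in the camera images.
- reader: Fixed grey box on the bench, 124 (its x) x 110 (its y) x 36 mm high, origin at the centre of its underside, z up. Black screen strip on the far (+x) part of its top; the black selector knob stands on the near part, its axis at x = -22 mm, y = 0 of the reader. White dot (off) 34 mm from the knob axis in the reader's +x direction; green dot (on) 60 degrees clockwise of it seen from above.
- knob_top (a point): Centre of the top of the knob's grip bar, on the knob's upright axis, 78.5 mm above the bench when the knob is up. Its x axis runs along the bar, towards the end with the white pointer line (so it turns with the knob). The bar is 40 mm long, 14 mm thick and 27 mm high; below it lies a round skirt 42 mm in diameter whose upper side is 51.5 mm above the bench (knob up).
- selector_press (a joint): How far the knob is pressed down, m: 0 up, 0.008 at the bottom stop. Spring force 3 N at the start of travel, 7 N at the bottom. Beyond 0.006 the knob is free to turn; at either dot it springs back up by itself when let go.
- selector_turn (a joint): Turn of the knob, rad, growing clockwise seen from above: 0 pointer at the white dot (start), 1.047 (60 degrees) pointer at the green dot, both end stops. A hidden gate blocks turning unless the knob is pressed down.
- stand: Fixed black block 80 x 80 x 55 mm high with an upright hole of 23 mm diameter right through its middle; origin at the centre of its underside. The probe stands upright in the hole, its square handle resting on the block's top.
- probe: Loose hand probe, 155 mm long, 0.1 to 0.2 kg. Origin at the outermost point of its ball tip when the ball is fully out; z runs along the probe from the ball to the handle's end. Bottom to top: steel ball 14 mm in diameter, round aluminium nose 17 mm in diameter up to z = 50 mm, orange square handle 28 x 28 mm (sides along the probe's x and y) from z = 50 to 150 mm, black cap to 154 mm. At the start upright in the stand, origin 5 mm above the bench.
- probe_grip (a point): Point on the probe's axis 125 mm from the ball tip, where the handle is easily pinched across two flat sides; axes as the probe's.
- ball_tip (a point): The outermost point of the probe's ball, moving with the ball; axes as the probe's.
- plunger (a joint): How far the sprung ball is pushed into the probe, m: 0 fully out, 0.010 at the stop. Spring force 2 N at the start, 5 N at half travel (0.005), 8 N at the stop.
- board: Fixed light wooden board 120 x 220 x 22 mm on two dark battens, its face sloping 20 degrees: low towards the board's -x (the robot's side), high towards its +x. Origin on the bench below the middle of the face, z up; the middle of the face is 65 mm above the bench. Two crayon rings lie on the face at mid-slope.
- red_mark: Red crayon ring, 24 mm in diameter, with a small cross in its centre, on the board's face. Origin at the centre, on the face, 65 mm above the bench; its z axis is square to the face, pointing out of the board.
- blue_mark: A like ring in blue, 60 to 120 mm beside the red one: not the one to measure.
- jar: Glass jar with blue lid, 64 mm in diameter, 88 mm high, bystander; origin at the centre of its underside.
- tape: Yellow tape measure, 61 x 76 x 66 mm high, bystander; origin at the centre of its underside.
- sandblock: Brown sanding block, 105 x 123 x 32 mm high, bystander; origin at the centre of its underside.
- pot: Small round cream pot with lid, 41 mm in diameter, 28 mm high, bystander; origin at the centre of its underside.
There are look-alikes about, which are no part of the job. Leave any purple look-alike of the stand alone.

How it is judged (in metres and radians):
On the way, in this order (a step that is already met when the one before it is completed fails the run):
1. the knob is pressed down (value of joint selector_press above 0.005 m), for 0.05 s.
2. the knob points at the green dot and has sprung back up (value of joint selector_turn above 0.95 rad and value of joint selector_press below 0.002 m), for 0.2 s.
3. the probe is lifted out of its stand (height (world z) of probe above 0.055 m and contact force between probe and stand below 0.1 N and contact force between probe and the fingers above 1 N), for 0.1 s.
4. the ball is held lightly in the red ring, the probe square to the face, for two seconds (distance between ball_tip and red_mark below 0.012 m and angle between the z axis of probe and the z axis of red_mark, either way round below 0.15 rad and value of joint plunger between 0.002 and 0.0085 m and contact force between probe and board between 2 and 9 N and contact force between probe and the fingers above 1 N and contact force between probe and stand below 0.1 N), for 2 s.
At the end, for the whole second after the job is handed in: Knob within 0.1 rad of the green dot and up (under 2 mm pressed). Fingers hold the probe, off its stand: ball point within 12 mm of the red ring's centre, axis within 0.15 rad of square to the face, ball sunk 2 to 8.5 mm, 2 to 9 N on the board (all of step 2 and all of step 4); the arm keeps its last pose, push and grip.
It fails at once if the jar, tape measure, sanding block or cream pot is pushed more than 25 mm from its place (distance of any of jar, tape, sandblock, pot from where it was at the start of the episode above 0.025 m).
It fails at once if the knob is forced round without being pressed (value of joint selector_turn between 0.25 and 0.75 rad and value of joint selector_press below 0.002 m).
It fails at once if the probe is pushed hard (over 20 N) on the board (contact force between probe and board above 20 N).
It also fails if it takes over 61 s, if anything falls off the work surface, if the arm or the gripper's body presses on something with over 40 N, if the wrist force passes 120 N, or if a joint passes its speed limit or range.

ROBOT

A 6-joint arm with a two-finger parallel gripper is mounted at the origin on a cart in front of the work surface, level with it; the furniture and walls round the work are solid. World frame = base frame: x ahead of the robot, y to its left, z up, the work surface at z = 0. Lengths are in mm, angles in rad, forces in N, time in s.
With the tool pointing down it reaches from about 400 to 825 mm from the base axis. Payload 7 kg.
Tool frame: the origin (TCP) lies at the very end of the fingers, on their centre line; the grasp point (between the pads) lies 19 mm behind it; z points along the fingers, y is the direction in which the jaws open and shut (so a half turn about z gives the same grasp; the last joint's range is limited). The gripper opens to 88 mm and grips with 3 to 60 N. Pads are 19 mm wide; open, the fingers measure 130 mm over their backs; the gripper's body (78 mm by 193 mm) begins 47 mm behind the grasp point.
Start: joints at [-0.894, 0.359, 0.012, 0, -1.224, -0.288], TCP at [255.85, -624.609, 203.161] pointing down, gripper open.
Joint ranges: [-3.07, 3.07], [-1.43, 2.12], [-1.02, 1.25], [-3.03, 1.67], [-3.05, -0], [-3.03, 3.03]. Speed limits (rad/s): [2.39, 2.39, 3.01, 3.14, 3.14, 3.14].

INTERFACE

Orientations are given as a unit quaternion [x, y, z, w].
In Python, from plant import bot gives the robot as it stands. Calls block until the motion is done:
- bot.move_ptp(position, orientation): joint-space move of the TCP to a pose.
- bot.line_to(position, velocity=150, ori=None): straight line of the TCP; ori=None keeps the orientation; velocity is the mean speed in mm/s.
- bot.move_joints(angles): joint-space move.
- bot.move_gripper(opening, force=None): finger opening in mm; force is the grip in N (None keeps the last); returns when the fingers have stopped.
- bot.pause(seconds).
- bot.solve_ik(position, orientation): joint angles nearest the present ones, or None.
- bot.read_state(): the state.
- bot.camera(name): name is "scene" or "side" or "wrist"; returns the picture (400x640x3 uint8, red, green, blue); there is no depth.
- bot.get_calibration(name): a dict with "fx", "fy", "cx", "cy" (pixels), "distortion" ([k1, k2, p1, p2, k3] as OpenCV has them; the pictures are not rectified), "view" (4x4, takes a point from world to camera coordinates); the wrist camera has in their place "T_tool_cam" (4x4, takes a point from camera to tool coordinates, whose origin is the TCP and whose axes are the flange's). Camera axes: x right, y up, looking along -z (the intrinsics and any distortion apply to the point x, -y, -z); pixel columns grow to the right and rows downward; lengths in mm; the calibration is good to about 2 mm. A picture is of the moment at which its call begins: read the wrist's pose just before it. get_calibration takes no time and is no camera call.
A pose or a line that the arm cannot do raises bot.Unreachable and nothing moves.
- bot.close_job(): hands the job in, once; it reports no verdict.
The state is a dict: "t": time; "joint_pos": joint angles; "qvel": joint speeds; "tau": joint torques, N m; "tcp_pos": TCP position; "eef_rot": TCP orientation; "contact_force": force on the tool from outside, world axes, zero at the start; "moment": the same for the moment, N m; "width": finger opening in mm.
Only numpy, scipy, OpenCV 4.12 (cv2) and the standard library are available. Lean on these libraries where they do the work, as an engineer would, in place of code of your own. Each camera call takes 0.05 s, during which the arm holds its last target.

## Working session

There is one attempt and no reset: what is moved stays moved. The work goes in short steps, each a Python script; the robot and the scene stay as the last script left them, time stands still between calls to the robot, and variables do not carry over. Pictures are saved under pics/ and viewed, and the job is handed in when it is done.

```bash
ls; mkdir -p pics; python3 - <<'E'
from plant import bot
import cv2,numpy as np
s=bot.read_state(); print(s)
for n in("scene","side","wrist"):
    im=bot.camera(n); cv2.imwrite(f"pics/a_{n}.png",im[:,:,::-1])
    c=bot.get_calibration(n); print(n,{k:(np.round(v,4).tolist() if not np.isscalar(v) else v) for k,v in c.items()})
E
```

```text
pics
{'t': 0.0, 'joint_pos': array([-8.93907769e-01,  3.59376388e-01,  1.10645676e-02, -3.49612253e-04,
       -1.22411596e+00, -2.88114503e-01]), 'qvel': array([ 1.34557026e-03,  5.57067130e-04,  5.14623239e-05,  6.84685681e-04,
        1.20096219e-04, -6.76882309e-04]), 'tau': array([ 8.17793098e-04, -5.82723856e+01,  2.93053257e+01,  6.99770093e+00,
        6.81267818e-03, -7.71120222e-05]), 'tcp_pos': array([ 255.6388428 , -624.14320645,  202.23210119]), 'eef_rot': array([-1.93106668e-01,  9.81177416e-01,  7.98863487e-04, -2.32900913e-04]), 'contact_force': array([ 0.28325117, -0.70334019, -0.49223077]), 'moment': array([ 0.00570994, -0.05139323, -0.06458195]), 'width': 87.39921474338854}
scene {'fx': 363.15429983274635, 'fy': 363.15429983274635, 'cx': 321.1532209461808, 'cy': 206.45968761063293, 'distortion': [0.0105, 0.0, 0.0, 0.0, 0.0], 'view': [[-0.6333, -0.7739, 0.0071, 367.6302], [0.5172, -0.4164, 0.7477, -346.5892], [-0.5757, 0.4772, 0.664, -920.7677], [0.0, 0.0, 0.0, 1.0]]}
side {'fx': 451.3607189489896, 'fy': 451.3607189489896, 'cx': 323.1254114796322, 'cy': 201.11762511503915, 'distortion': [0.0006, 0.0, 0.0, 0.0, 0.0], 'view': [[0.9869, -0.1605, 0.0148, -541.1576], [0.0508, 0.3966, 0.9166, -120.0391], [-0.153, -0.9039, 0.3995, -1062.3371], [0.0, 0.0, 0.0, 1.0]]}
wrist {'fx': 300.9341075696037, 'fy': 300.9341075696037, 'cx': 323.7035551321333, 'cy': 201.81291987779517, 'distortion': [-0.0563, 0.0, 0.0, 0.0, 0.0], 'T_tool_cam': [[-0.0008, 0.9642, 0.2652, 73.4016], [1.0, 0.0007, 0.0002, 0.7183], [0.0, 0.2652, -0.9642, -181.6873], [0.0, 0.0, 0.0, 1.0]]}
```

View pics/a_scene.png

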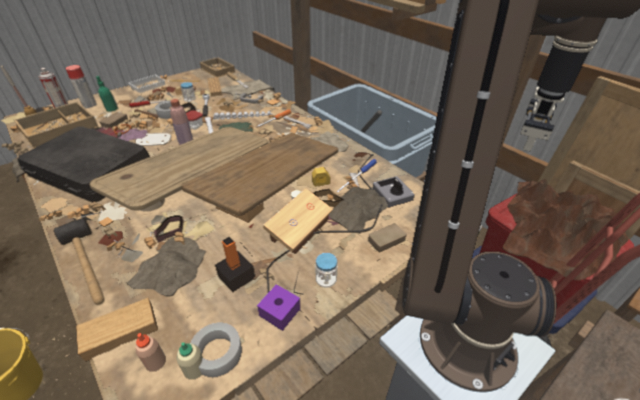

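View pics/a_side.png

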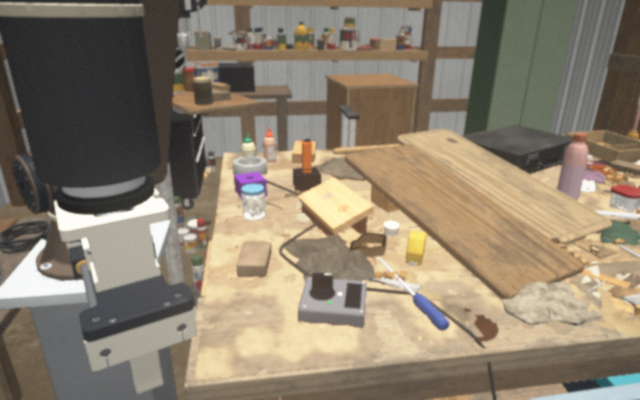

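View pics/a_wrist.png

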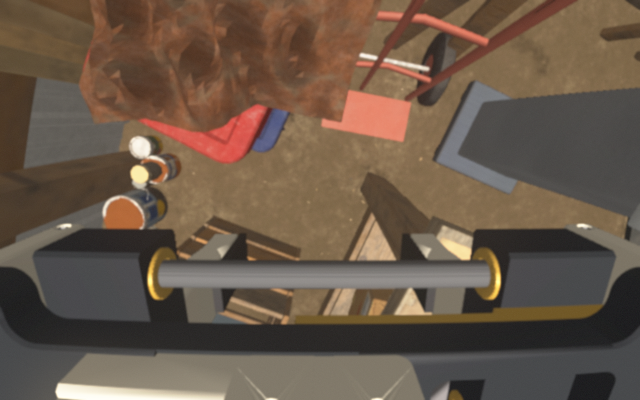

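Scene: reader ~(393,188), board ~(298,218), stand with orange probe ~(235,268), purple look-alike (279,307), jar (326,268). Side: knob ~(322,285), board (336,205). The wrist camera is off the bench. I'll compute coarse positions next.

```bash
cat > h.py <<'E'
from plant import bot
import cv2,numpy as np
from scipy.spatial.transform import Rotation as R
def K(c): return np.array([[c['fx'],0,c['cx']],[0,c['fy'],c['cy']],[0,0,1.]])
def camT(name,st=None):
    c=bot.get_calibration(name)
    if 'view' in c: return c,np.array(c['view'],float)
    st=st or bot.read_state()
    T=np.eye(4);T[:3,:3]=R.from_quat(st['eef_rot']).as_matrix();T[:3,3]=st['tcp_pos']
    return c,np.linalg.inv(T@np.array(c['T_tool_cam']))
def pix2z(cv_,uv,z):
    c,V=cv_
    p=cv2.undistortPoints(np.array([[uv]],float),K(c),np.array(c['distortion'],float))[0,0]
    d=V[:3,:3].T@np.array([p[0],-p[1],-1]); o=-V[:3,:3].T@V[:3,3]
    return o+d*(z-o[2])/d[2]
def proj(cv_,P):
    c,V=cv_
    P=np.atleast_2d(P)@V[:3,:3].T+V[:3,3]
    return cv2.projectPoints(P*[1,-1,-1],np.zeros(3),np.zeros(3),K(c),np.array(c['distortion'],float))[0][:,0]
def down(yaw): # tool z down, tool x at yaw
    c,s=np.cos(yaw),np.sin(yaw)
    return R.from_matrix(np.array([[c,s,0],[s,-c,0],[0,0,-1.]])).as_quat()
def snap(name,tag):
    st=bot.read_state(); im=bot.camera(name)
    cv2.imwrite(f"pics/{tag}.png",im[:,:,::-1])
    np.savez(f"pics/{tag}.npz",p=st['tcp_pos'],q=st['eef_rot']); return im
def load(tag):
    d=np.load(f"pics/{tag}.npz"); return camT('wrist',dict(tcp_pos=d['p'],eef_rot=d['q']))
E
python3 - <<'E'
from h import *
import cv2
S=camT('scene');D=camT('side')
for n,c,uv,z in [('knob',D,(322,276),78),('knob',S,(396,180),78),('standtop',S,(235,262),55),('probetop',S,(230,240),159),('probetop',D,(307,141),159),('boardS',S,(299,220),65),('boardD',D,(336,206),65),('jar',S,(326,259),88),('jar',D,(253,188),88),('tape',S,(321,170),66),('sand',S,(388,234),32),('sand',D,(256,250),32),('pot',D,(391,223),28),('tape',D,(417,233),66),('purple',S,(279,300),55)]:
    print(n,pix2z(c,uv,z).round())
for n,x0,y0,x1,y1 in [('scene',210,150,430,330),('side',220,120,460,340)]:
    im=cv2.imread(f'pics/a_{n}.png')[y0:y1,x0:x1]
    cv2.imwrite(f'pics/ac_{n}.png',cv2.resize(im,None,fx=2.5,fy=2.5,interpolation=cv2.INTER_CUBIC))
E
```

```text
knob [ 497. -293.   78.]
knob [ 509. -287.   78.]
standtop [556. 340.  55.]
probetop [545. 343. 159.]
probetop [549. 328. 159.]
boardS [572.  99.  65.]
boardD [588.  45.  65.]
jar [379. 148.  88.]
jar [379. 140.  88.]
tape [ 737. -127.   66.]
sand [ 370. -104.   32.]
sand [378. -98.  32.]
pot [726.   3.  28.]
tape [ 744. -129.   66.]
purple [371. 314.  55.]
```

View pics/ac_scene.png

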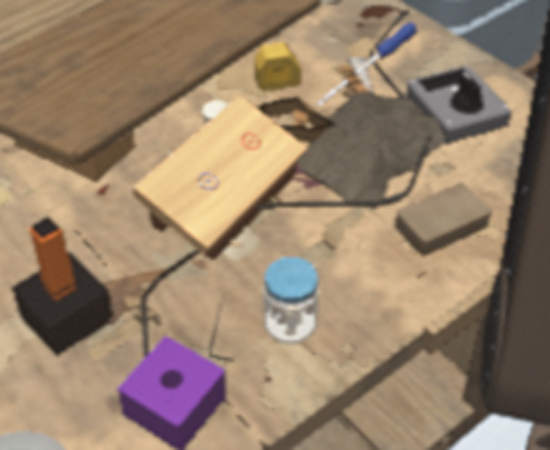

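View pics/ac_side.png

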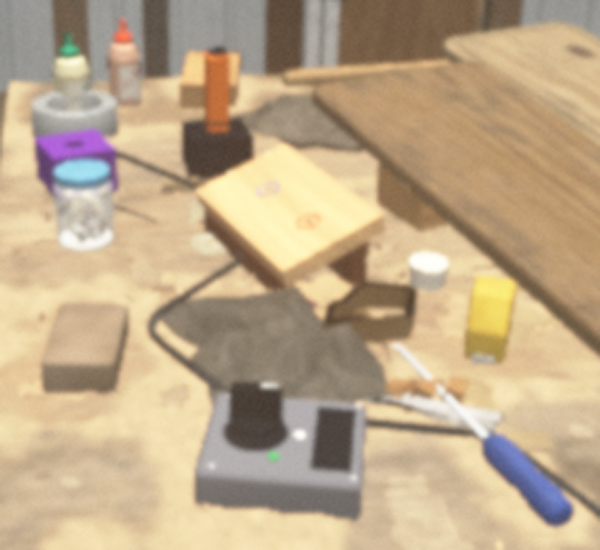

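```bash
python3 - <<'E'
from h import *
S=camT('scene');D=camT('side')
for n,c,uv in [('redS',S,(310,206.4)),('redD',D,(343.2,208.8)),('blueS',S,(292.8,222.4)),('blueD',D,(327,195.4))]: print(n,pix2z(c,uv,65).round(1))
for y in range(-180,180,30):
    q=bot.solve_ik([500,-290,55],down(np.radians(y)));print(y,None if q is None else np.round(q,2))
# view
best=None
for y in (180,0,150,-150,120,-120):
    q=bot.solve_ik([500,-290,230],down(np.radians(y)))
    if q is not None: break
print(y,q)
st=bot.read_state();print(st['t'])
bot.move_ptp([500,-290,260],down(np.radians(y)))
snap('wrist','b_knob'); print(bot.read_state()['t'],bot.read_state()['tcp_pos'],bot.read_state()['joint_pos'])
E
```

```text
redS [601.7  31.2  65. ]
redD [603.5  25.7  65. ]
blueS [575.6 120.7  65. ]
blueD [577.2 117.9  65. ]
-180 [-0.19  0.34 -0.39  0.   -0.84 -1.38]
-150 [-0.19  0.34 -0.39  0.   -0.84 -0.86]
-120 [-0.19  0.34 -0.39  0.   -0.84 -0.34]
-90 [-0.19  0.34 -0.39  0.   -0.84  0.19]
-60 [-0.19  0.34 -0.39  0.   -0.84  0.71]
-30 [-0.19  0.34 -0.39  0.   -0.84  1.23]
0 [-0.19  0.34 -0.39  0.   -0.84  1.76]
30 [-0.19  0.34 -0.39  0.   -0.84  2.28]
60 [-0.19  0.34 -0.39  0.   -0.84  2.81]
90 [-0.19  0.34 -0.39  0.   -0.84 -2.95]
120 [-0.19  0.34 -0.39  0.   -0.84 -2.43]
150 [-0.19  0.34 -0.39  0.   -0.84 -1.91]
180 [-0.18734524  0.18343032 -0.16633777  0.         -1.22102824 -1.38345109]
0.15
1.7417 [ 499.6310459  -290.70214109  259.77215248] [-1.88703653e-01  1.68116533e-01 -1.17713728e-01  4.67727900e-05
 -1.28537254e+00 -1.38286422e+00]
```

View pics/b_knob.png

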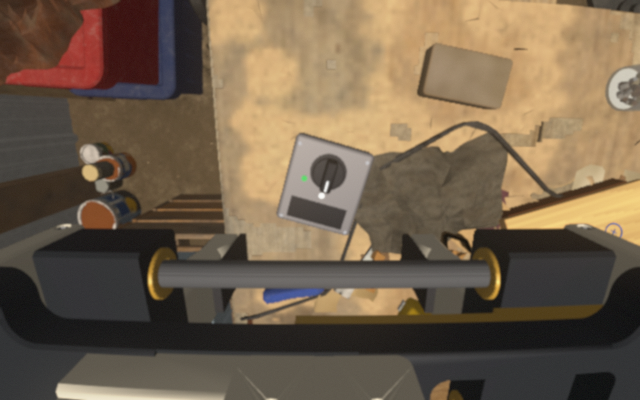

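Wrist view: reader around (325,183), knob ~(327,174), white dot (321,196), green dot (305,178). I'll zoom for accuracy.

```bash
python3 - <<'E'
from h import *
im=cv2.imread('pics/b_knob.png')[120:250,260:400]
cv2.imwrite('pics/b_z.png',cv2.resize(im,None,fx=4.5,fy=4.5,interpolation=cv2.INTER_CUBIC))
C=load('b_knob')
hsv=cv2.cvtColor(im,cv2.COLOR_BGR2HSV)
g=(hsv[...,0]>45)&(hsv[...,0]<80)&(hsv[...,1]>150)
ys,xs=np.nonzero(g);gu=(xs.mean()+260,ys.mean()+120);print('green',gu,g.sum(),pix2z(C,gu,36))
E
```

```text
green (np.float64(nan), np.float64(nan)) 0 [nan nan nan]<stdin>:7: RuntimeWarning: Mean of empty slice.
  ret = ret.dtype.type(ret / rcount)
```

View pics/b_z.png

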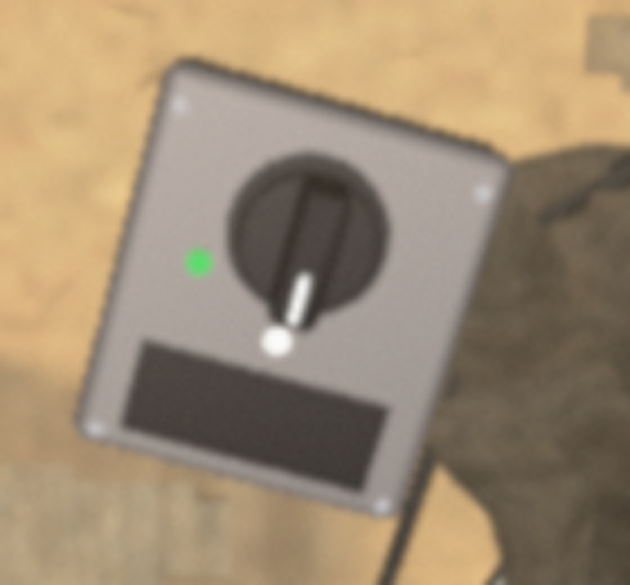

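Zoom: green dot (199,262), white dot (277,341), skirt centre ~(308,234), four screws visible. From these I'll compute the axis.

```bash
python3 - <<'E'
from h import *
C=load('b_knob')
f=lambda u,z:pix2z(C,(u[0]/4.5+260-.39,u[1]/4.5+120-.39),z)
g=f((199,262),36.5);w=f((277,341),36.5);sk=f((308,234),51.5)
print('g',g,'w',w,np.linalg.norm(g-w),'sk',sk,np.linalg.norm(w[:2]-sk[:2]),np.linalg.norm(g[:2]-sk[:2]))
scr=[f(u,36.5) for u in [(180,103),(484,193),(383,506),(94,429)]]
c=np.mean(scr,0);print('ctr',c)
d1=(scr[3]-scr[0]+scr[2]-scr[1]);yaw=np.arctan2(d1[1],d1[0]);print('yaw screws',np.degrees(yaw),'sides',np.linalg.norm(scr[3]-scr[0]),np.linalg.norm(scr[1]-scr[0]))
print('axis from ctr',c[:2]-22*np.array([np.cos(yaw),np.sin(yaw)]))
d=w-sk;print('yaw w-sk',np.degrees(np.arctan2(d[1],d[0])))
# cw of white: green = Rot(-60)
for top,end in [((330,180),(300,320))]:
    a=f(top,78.5);b=f(end,78.5);print('bar',a,b,np.linalg.norm(a-b),np.degrees(np.arctan2(*(b-a)[1::-1])))
D=camT('side');S=camT('scene')
for cc in (D,S): print(proj(cc,[sk[0],sk[1],78.5]))
E
```

```text
g [ 503.50439707 -317.84744352   36.5       ] w [ 528.27074023 -294.23753802   36.5       ] 34.21694596258233 sk [ 492.41424604 -284.98403077   51.5       ] 37.03127828607006 34.684223314620596
ctr [ 519.4255621  -291.76025576   36.5       ]
yaw screws -16.0558415720607 sides 105.02651505797813 94.4830359214508
axis from ctr [ 498.28372494 -285.67562581]
yaw w-sk -14.470621331534812
bar [ 473.2150975  -279.51553288   78.5       ] [ 511.74064447 -287.51182336   78.5       ] 39.34664446352098 -11.725714043211813
[[318.7221382  273.49724728]]
[[399.25383362 182.35224943]]
```

```bash
python3 - <<'E'
from h import *
bot.move_ptp([485,-282,160],down(np.radians(164)))
snap('wrist','c_knob');st=bot.read_state();print(st['t'],st['tcp_pos'],st['contact_force'])
C=load('c_knob')
P=[[496,-285,78.5],[496,-285,51.5],[528.3,-294.2,36.5],[503.5,-317.8,36.5],[485,-282,160]]
print(proj(C,P))
im=cv2.imread('pics/c_knob.png')[100:300,220:440]
cv2.imwrite('pics/c_z.png',cv2.resize(im,None,fx=3,fy=3,interpolation=cv2.INTER_CUBIC))
E
```

```text
2.2833 [ 486.37308188 -283.2247433   161.9034478 ] [ 0.25391086 -0.63529937  1.57786383]
[[325.78545948 214.00049523]
 [325.63380377 205.84038357]
 [325.51526241 231.74085705]
 [297.95880907 216.48831715]
 [326.32586916 235.43804753]]
```

View pics/c_z.png

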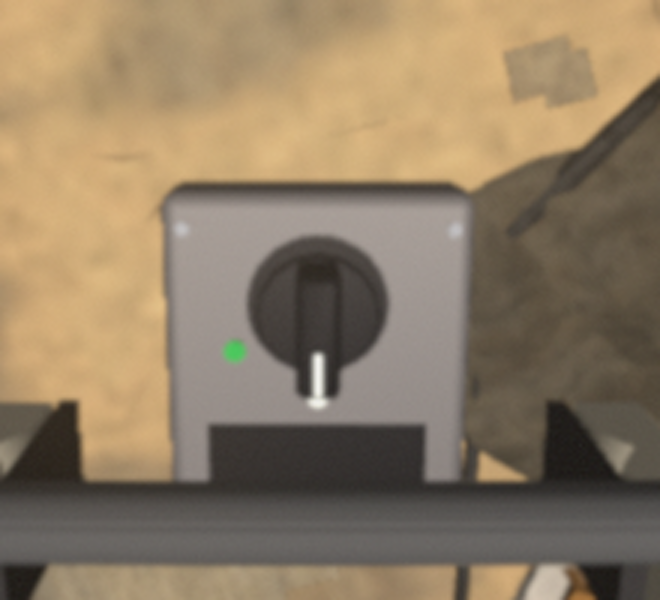

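Green dot (297,217) matches the prediction within a pixel. The skirt and bar suggest the axis is up to 4 mm nearer. I'll overlay the model outline to decide.

```bash
python3 - <<'E'
from h import *
snap('wrist','d_knob');snap('side','d_side')
st=bot.read_state();print(st['tcp_pos'])
tiles=[]
yaw=np.radians(-16);X=np.array([np.cos(yaw),np.sin(yaw),0]);Y=np.array([-X[1],X[0],0])
for a in (0,-4):
  row=[]
  for n,(x0,y0,w,h),s in [('d_knob',(275,160,100,90),4),('d_side',(290,255,80,75),4.8)]:
    C=load('d_knob') if n=='d_knob' else camT('side')
    im=cv2.imread(f'pics/{n}.png')[y0:y0+h,x0:x0+w];im=cv2.resize(im,None,fx=s,fy=s,interpolation=cv2.INTER_CUBIC)
    ax=np.array([496,-285,0])+a*X
    def dr(P,col):
        p=((proj(C,P)-[x0-.5,y0-.5])*s).astype(int);cv2.polylines(im,[p.reshape(-1,1,2)],True,col,1,cv2.LINE_AA)
    t=np.linspace(0,6.28,50)[:,None]
    dr(ax+21*(np.cos(t)*X+np.sin(t)*Y)+[0,0,51.5],(0,255,255))
    for z,c in((78.5,(0,0,255)),(51.5,(255,0,255))): dr(np.array([ax+i*20*X+j*7*Y+[0,0,z] for i,j in((1,1),(1,-1),(-1,-1),(-1,1))]),c)
    for ang in(0,-60):
        u=np.radians(ang-16);dr(ax+[34*np.cos(u),34*np.sin(u),36]+3*(np.cos(t)*X+np.sin(t)*Y),(255,0,0))
    o=ax+22*X
    dr(np.array([o+i*62*X+j*55*Y+[0,0,36] for i,j in((1,1),(1,-1),(-1,-1),(-1,1))]),(255,255,0))
    row.append(im[:360,:384])
  tiles.append(np.hstack(row)[:300])
cv2.imwrite('pics/d_ov.png',np.vstack(tiles))
E
```

```text
[ 486.76268165 -282.91017229  162.32116074]
```

View pics/d_ov.png

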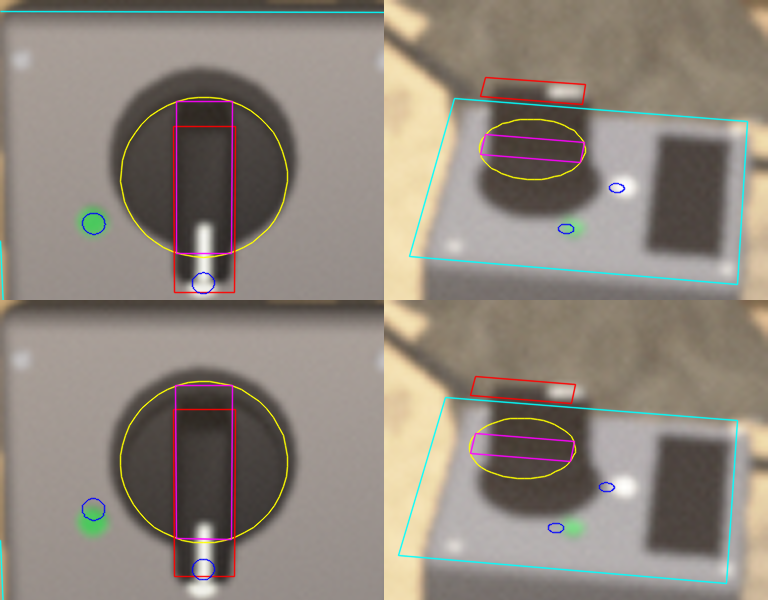

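Offset 0 (axis at 496, -285) fits: the bar's end face lies between the two projected outlines. The side camera is about 2 px off, which is within calibration error. Next I'll descend and grip.

```bash
cat >> h.py <<'E'
def show(m=''):
    s=bot.read_state();print(m,'t',round(s['t'],2),'p',s['tcp_pos'].round(1),'F',s['contact_force'].round(1),'w',round(s['width'],1),'yaw',np.degrees(R.from_quat(s['eef_rot']).as_euler('ZYX')).round(1));return s
E
python3 - <<'E'
from h import *
q=down(np.radians(164))
show();bot.pause(.2);show()
bot.line_to([496,-285,90],velocity=200,ori=q);show()
bot.line_to([496,-285,57],velocity=100,ori=q);show();bot.pause(.2);s=show()
snap('wrist','e1');snap('side','e2')
E
```

```text
t 2.38 p [ 486.8 -282.9  162.3] F [0.4 0.7 0.1] w 87.7 yaw [ 164.1    0.2 -180. ]
 t 2.58 p [ 485.7 -282.2  161.1] F [-0.4  0.  -1.1] w 87.8 yaw [1.64e+02 1.00e-01 1.80e+02]
 t 3.09 p [ 496.2 -285.2   90.4] F [ 0.5 -0.1  0.5] w 87.7 yaw [ 164.   -0. -180.]
 t 3.58 p [ 496.4 -285.2   57.9] F [0.1 0.9 0.3] w 87.9 yaw [ 1.64e+02  1.00e-01 -1.80e+02]
 t 3.77 p [ 496.6 -285.2   57.9] F [ 0.5 -0.6  0.4] w 87.7 yaw [1.64e+02 1.00e-01 1.80e+02]
```

View pics/e1.png

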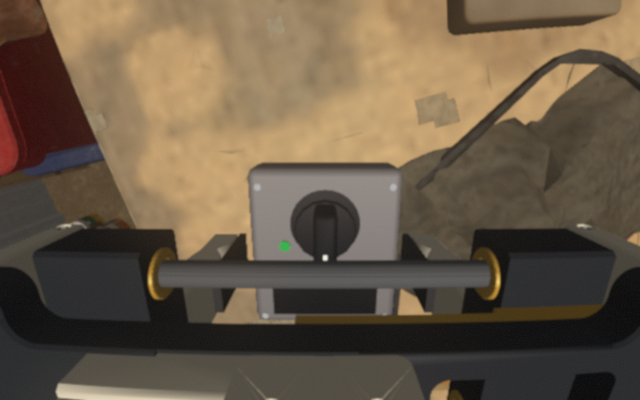

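View pics/e2.png

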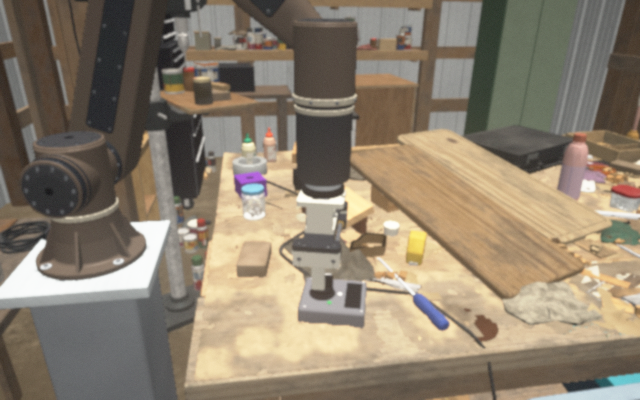

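Wrist: the bar sits centred between the fingers (column 325). I'll grip and press.

```bash
python3 - <<'E'
from h import *
q=down(np.radians(164))
bot.move_gripper(8,force=25);show('grip')
p=np.array([496,-285,57.]);
for z in (52,49,47,45):
    bot.line_to([496,-285,z],velocity=30,ori=q);s=show(z)
    if s['tcp_pos'][2]<49.9 and -s['contact_force'][2]<-12 : break
    if abs(s['contact_force'][2])>14: break
snap('wrist','f1')
E
```

```text
grip t 5.22 p [ 496. -285.   57.] F [-1.1  0.1 -0.1] w 8.0 yaw [ 164.   -0. -180.]
52 t 5.54 p [ 496.4 -285.2   52.2] F [-0.4 -0.3  4.3] w 7.8 yaw [ 164.    0. -180.]
49 t 5.79 p [ 496.4 -285.2   49.4] F [0.1 0.5 5.3] w 7.9 yaw [ 164.    0. -180.]
47 t 6.04 p [ 496.5 -285.2   47.6] F [0.8 0.1 6.9] w 8.0 yaw [ 1.64e+02  1.00e-01 -1.80e+02]
45 t 6.29 p [ 497.1 -285.5   47.1] F [-3.5  3.6 17.3] w 8.0 yaw [ 1.641e+02  1.000e-01 -1.800e+02]
```

View pics/f1.png

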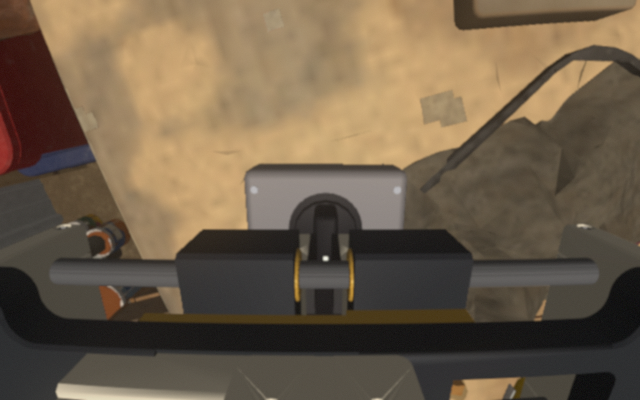

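```bash
python3 - <<'E'
from h import *
im=snap('side','f2')[:,:,::-1]
a=cv2.resize(im[240:330,280:380],None,fx=4,fy=4,interpolation=cv2.INTER_CUBIC)
b=cv2.imread('pics/f1.png')[180:330,270:380];b=cv2.resize(b,None,fx=2.4,fy=2.4,interpolation=cv2.INTER_CUBIC)
cv2.imwrite('pics/f3.png',np.hstack([a[:360],b[:360]]));show()
C=load('f1');s=bot.read_state();p=s['tcp_pos'];print(proj(C,[p,p+[0,0,19],[496,-285,70.5]]))
E
```

```text
t 6.39 p [ 497.  -285.5   47.2] F [-2.9  1.7 18.4] w 8.1 yaw [ 1.641e+02  1.000e-01 -1.800e+02]
[[324.92826223 236.68438224]
 [325.0336927  248.94690972]
 [325.43943481 250.27994657]]
```

View pics/f3.png

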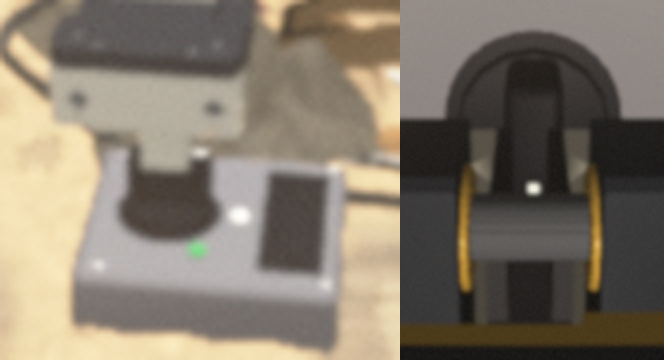

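```bash
python3 - <<'E'
from h import *
bot.move_gripper(0,force=40);show()
im=snap('wrist','g1')
im=snap('wrist','g1')[:,:,::-1];cv2.imwrite('pics/g2.png',cv2.resize(im[180:330,250:400],None,fx=4,fy=4,interpolation=cv2.INTER_CUBIC))
print(np.array(camT('side')[1])[:0],proj(camT('side'),[[497,-285.5,47.2],[495,-292.5,47],[488,-318,47]]))
E
```

```text
t 6.81 p [ 497.3 -285.2   47.2] F [-2.   3.6 18.4] w 0.4 yaw [ 164.1    0.2 -180. ]
[] [[320.95972051 287.44462256]
 [320.49263866 289.72250582]
 [318.88656058 297.98259996]]
```

View pics/g2.png

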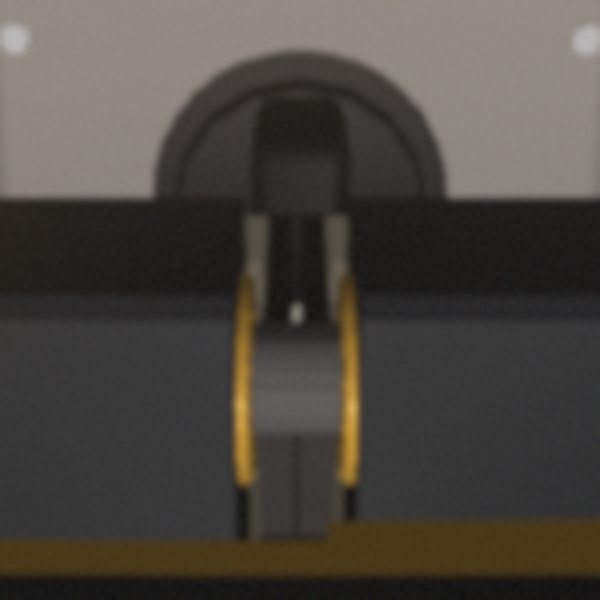

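```bash
python3 - <<'E'
from h import *
c=bot.get_calibration('wrist');V=np.linalg.inv(np.array(c['T_tool_cam']))
for z in (0,-10,-23): print(z,proj((c,V),[[9.5,0,z],[-9.5,0,z]]).round(1).tolist())
E
cp pics/f2.png /tmp/; python3 -c "
import cv2
im=cv2.imread('pics/g1.png')[200:340,280:370];cv2.imwrite('pics/g3.png',cv2.resize(im,None,fx=4,fy=4,interpolation=cv2.INTER_CUBIC))
im=cv2.imread('pics/f2.png')[100:340,240:400];cv2.imwrite('pics/g4.png',cv2.resize(im,None,fx=2.5,fy=2.5,interpolation=cv2.INTER_CUBIC))"
```

```text
0 [[324.9, 222.8], [324.9, 250.2]]
-10 [[325.0, 228.3], [325.0, 256.9]]
-23 [[325.1, 236.4], [325.1, 266.7]]
```

View pics/g4.png

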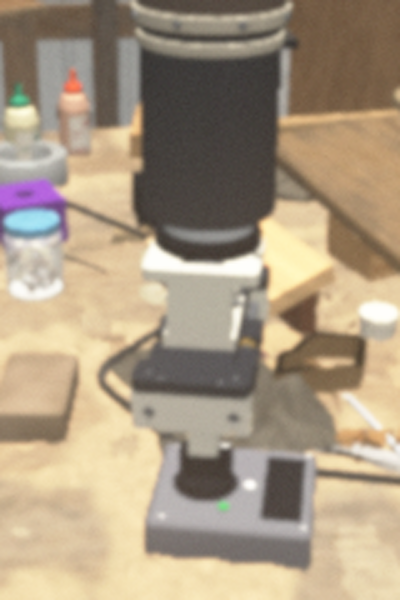

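The fingers closed fully (width 0.4) on top of the bar: contact began at TCP z≈55 instead of 78.5. So the real fingertips end about 20–23 mm short of the stated TCP, and the side and wrist images agree. The knob is only pressed, not turned. I'll lift, open and regrip about 23 mm lower.

```bash
python3 - <<'E'
from h import *
q=down(np.radians(164))
bot.line_to([496,-285,62],velocity=60,ori=q);s=show('up')
bot.move_gripper(40);show('open')
for z in (45,38,34):
    bot.line_to([496,-285,z],velocity=60,ori=q);s=show(z)
    if abs(s['contact_force'][2])>3.5: break
bot.move_gripper(0,force=30);show('grip')
snap('wrist','i1');im=snap('side','i2')[:,:,::-1]
a=cv2.resize(im[230:330,270:380],None,fx=3.6,fy=3.6,interpolation=cv2.INTER_CUBIC)
b=cv2.imread('pics/i1.png')[180:330,250:400];b=cv2.resize(b,None,fx=2.4,fy=2.4,interpolation=cv2.INTER_CUBIC)
cv2.imwrite('pics/i3.png',np.hstack([a[:360],b[:360]]));show()
E
```

```text
up t 7.34 p [ 495.6 -284.9   61.8] F [-0.5 -0.7 -0.4] w 0.7 yaw [164.  -0. 180.]
open t 8.19 p [ 496. -285.   62.] F [-0.6  0.3 -0.6] w 39.7 yaw [164.   0. 180.]
45 t 8.62 p [ 495.6 -284.9   44.3] F [-0.4 -0.1  0.4] w 39.5 yaw [ 1.64e+02 -1.00e-01 -1.80e+02]
38 t 8.89 p [ 495.7 -284.9   37.6] F [-1.6 -0.1 -0.5] w 39.9 yaw [ 164.   -0. -180.]
34 t 9.14 p [ 495.9 -285.    33.8] F [0.1 0.3 0.5] w 40.1 yaw [164.  -0. 180.]
grip t 9.69 p [ 496.2 -284.7   34.1] F [0.7 2.7 1.3] w 14.0 yaw [164.   0. 180.]
 t 9.79 p [ 496.2 -284.7   34.1] F [0.4 4.3 2.3] w 13.7 yaw [164.   0. 180.]
```

View pics/i3.png

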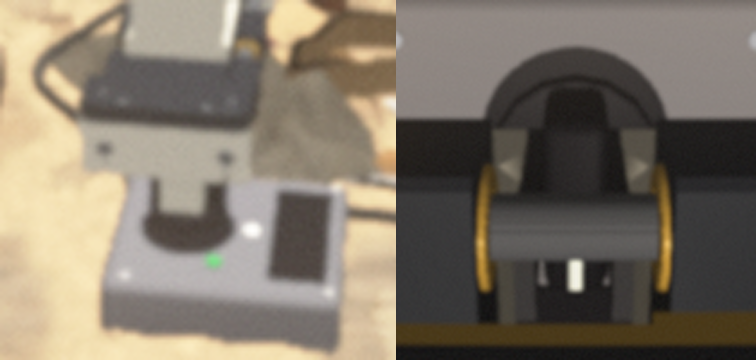

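Width is 14.0, so the bar is gripped. Press, turn, rise.

```bash
python3 - <<'E'
from h import *
q=lambda d:down(np.radians(d))
for z in (29,26.5,25.5):
    bot.line_to([496,-284.8,z],velocity=30,ori=q(164));s=show(z)
if s['tcp_pos'][2]<28:
    for y in (154,144,134,124,114,104):
        bot.line_to([496,-284.8,25.5],velocity=30,ori=q(y));s=show(y)
        if np.linalg.norm(s['contact_force'])>35 : print('stop');break
snap('wrist','j1')
E
```

```text
29 t 10.11 p [ 496.2 -284.8   29. ] F [-0.1  4.   4.9] w 13.4 yaw [ 164.    0. -180.]
26.5 t 10.36 p [ 496.2 -284.8   26.7] F [0.7 4.  5.9] w 13.5 yaw [ 164.    0. -180.]
25.5 t 10.61 p [ 496.3 -284.8   26.1] F [-0.4  3.5  8. ] w 13.5 yaw [ 164.    0. -180.]
154 t 10.93 p [ 496.3 -284.7   26. ] F [-0.6  5.5  7. ] w 13.6 yaw [154.   0. 180.]
144 t 11.26 p [ 496.4 -284.5   26. ] F [-0.4  5.7  7.6] w 13.6 yaw [144.   0. 180.]
134 t 11.58 p [ 496.6 -284.4   26.1] F [0.6 7.2 8.5] w 13.6 yaw [134.    0.  179.9]
124 t 11.91 p [ 496.7 -284.3   26.1] F [0.1 7.4 7.5] w 13.8 yaw [124.    0.  179.9]
114 t 12.23 p [ 496.9 -284.2   26.1] F [0.6 9.1 7.7] w 13.6 yaw [114.    0.  179.9]
104 t 12.56 p [ 497.1 -284.2   26.1] F [1.4 9.8 7.3] w 14.0 yaw [104.    0.  179.9]
```

View pics/j1.png

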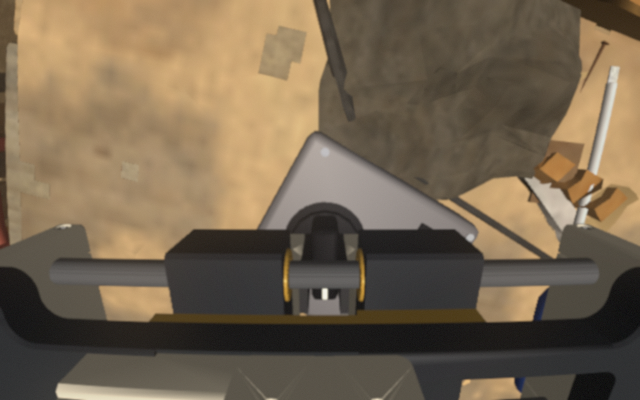

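The knob turned with the fingers. I'll nudge it to the stop, let it rise, release and check.

```bash
python3 - <<'E'
from h import *
q=lambda d:down(np.radians(d))
bot.line_to([496.3,-284.8,25.5],velocity=30,ori=q(102));s=show('102');print(s['moment'].round(2))
bot.line_to([496.3,-284.8,34],velocity=40,ori=q(102.5));show('rise')
bot.move_gripper(50);show('open')
bot.line_to([496.3,-284.8,120],velocity=200,ori=q(104));show()
bot.line_to([486,-245,150],velocity=250,ori=q(104));show()
snap('wrist','k1')
im=cv2.imread('pics/k1.png')[100:340,200:460];cv2.imwrite('pics/k2.png',cv2.resize(im,None,fx=2.4,fy=2.4,interpolation=cv2.INTER_CUBIC))
E
```

```text
102 t 12.86 p [ 497.1 -284.2   26.1] F [0.9 9.2 8.3] w 14.2 yaw [102.1   0.  179.9]
[ 3.21 -0.1   0.5 ]
rise t 13.22 p [ 497.  -284.1   34. ] F [2.3 7.4 2.5] w 13.5 yaw [102.5  -0.  179.9]
open t 14.03 p [ 496.3 -284.8   34. ] F [ 0.2  0.4 -0. ] w 50.0 yaw [102.5   0.  180. ]
 t 14.61 p [ 496.3 -284.7  120.5] F [-0.2  0.8 -0.4] w 49.8 yaw [104.    0.  179.9]
 t 14.96 p [ 485.8 -244.3  149.8] F [ 0.8  0.8 -0.3] w 49.7 yaw [ 104.1   -0.  -180. ]
```

View pics/k2.png

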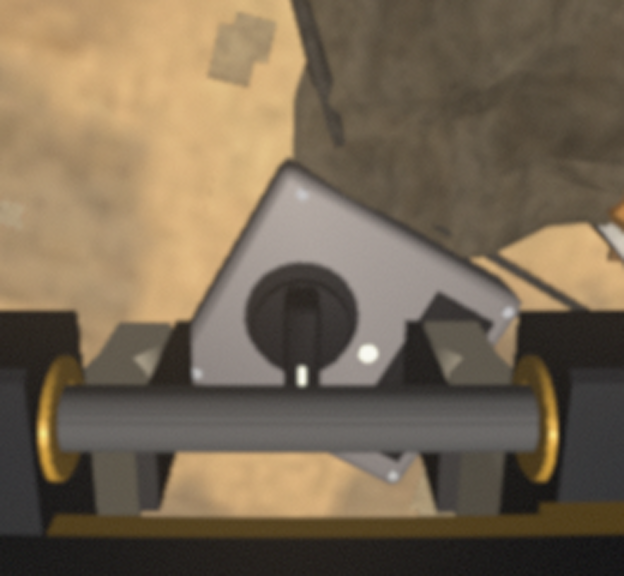

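The pointer now sits 60° clockwise of the white dot (white dot at 368,354 in the zoom), with the knob up. Next, look at the probe from above and check whether the final pose can be reached.

```bash
python3 - <<'E'
from h import *
bot.move_ptp([535,325,290],down(np.radians(180)));bot.pause(.1);s=show();print(s['joint_pos'].round(2))
snap('wrist','l1')
C=load('l1');print(proj(C,[[548,335,159],[548,335,55]]))
n=np.array([-np.sin(.349)*np.cos(np.radians(16)),-np.sin(.349)*np.sin(np.radians(16)),np.cos(.349)])
for a in range(-180,180,30):
    x=np.array([np.cos(np.radians(a)),np.sin(np.radians(a)),0]);z=-n;x=x-x@z*z;x/=np.linalg.norm(x)
    M=np.column_stack([x,np.cross(z,x),z]);p=np.array([602,29,65])+n*(125-23)
    q=bot.solve_ik(p,R.from_matrix(M).as_quat());print(a,None if q is None else q.round(2))
E
```

```text
t 17.23 p [535.3 324.1 289.9] F [ 0.2 -0.6 -0.2] w 50.1 yaw [ 179.9   -0.  -180. ]
[ 0.86  0.24  0.04  0.   -1.37 -2.43]
[[334.08560853 201.99573445]
 [331.65016682 182.41660192]]
-180 [ 0.41  0.02 -0.62  0.08 -0.59 -2.06]
-150 [ 0.41  0.02 -0.62  0.08 -0.59 -1.5 ]
-120 [ 0.41  0.02 -0.62  0.08 -0.59 -0.96]
-90 [ 0.41  0.02 -0.62  0.08 -0.59 -0.45]
-60 [ 0.41  0.02 -0.62  0.08 -0.59  0.04]
-30 [ 0.41  0.02 -0.62  0.08 -0.59  0.55]
0 [ 0.41  0.02 -0.62  0.08 -0.59  1.08]
30 [ 0.41  0.02 -0.62  0.08 -0.59  1.64]
60 [ 0.41  0.02 -0.62  0.08 -0.59  2.18]
90 [ 0.41  0.02 -0.62  0.08 -0.59  2.69]
120 None
150 [ 0.41  0.02 -0.62  0.08 -0.59 -2.59]
```

View pics/l1.png

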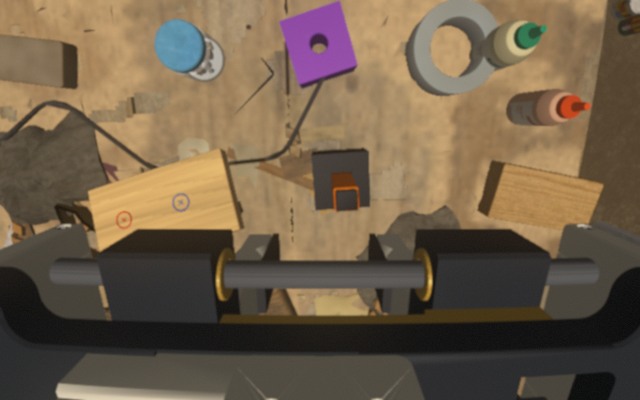

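Probe cap ~(346,199), stand at ~(341,180). The red ring (124,219) and blue ring (181,202) also show. I'll zoom.

```bash
python3 - <<'E'
from h import *
im=cv2.imread('pics/l1.png')
a=cv2.resize(im[140:220,300:385],None,fx=6,fy=6,interpolation=cv2.INTER_CUBIC)[:480]
b=cv2.resize(im[140:260,80:250],None,fx=4,fy=4,interpolation=cv2.INTER_CUBIC)
cv2.imwrite('pics/l2.png',a);cv2.imwrite('pics/l3.png',b)
C=load('l1')
print(pix2z(C,(346,199),159),pix2z(C,(124,219),65),pix2z(C,(181,202),65))
E
```

```text
[544.68820368 347.78455587 159.        ] [599.04966555  31.52995637  65.        ] [573.44449655 121.09206388  65.        ]
```

View pics/l2.png

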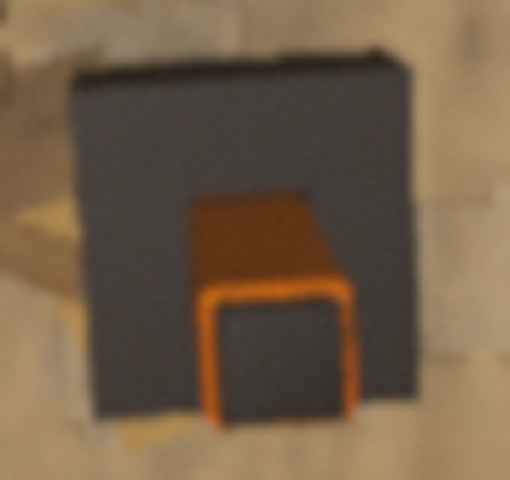

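View pics/l3.png

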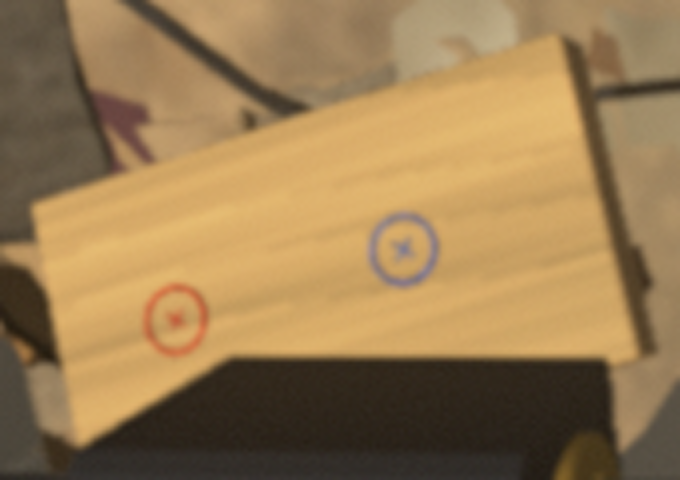

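```bash
python3 - <<'E'
from h import *
C=load('l1');o=np.array([300-.42,140-.42])
f=lambda L,z:np.array([pix2z(C,np.array(u)/6+o,z) for u in L])
for nm,L,z in (('cap',[(198,285),(352,283),(355,415),(212,425)],155),('stand',[(75,88),(410,68),(418,398),(95,415)],55)):
    P=f(L,z);print(nm,P.mean(0).round(1))
    for i in range(4):
        d=P[(i+1)%4]-P[i];print('  len',np.linalg.norm(d).round(1),'ang',np.degrees(np.arctan2(d[1],d[0])).round(1))
for n in('scene','side'):
    im=snap(n,'m_'+n)[:,:,::-1].copy();C=camT(n);c=np.array([545,347,0])
    for z,h in((155,14),(55,40)):
        u=np.radians(3);X=np.array([np.cos(u),np.sin(u),0]);Y=np.array([-X[1],X[0],0])
        p=proj(C,np.array([c+i*h*X+j*h*Y+[0,0,z] for i,j in((1,1),(1,-1),(-1,-1),(-1,1))]))
        print(n,z,p.mean(0).round(1))
        globals()['P_%s_%d'%(n,z)]=p
    x0,y0=p.min(0).astype(int)-[30,60]
    im=cv2.resize(im[y0:y0+110,x0:x0+100],None,fx=4,fy=4,interpolation=cv2.INTER_CUBIC)
    for z in(155,55):cv2.polylines(im,[((globals()['P_%s_%d'%(n,z)]-[x0,y0])*4+2).astype(int).reshape(-1,1,2)],True,(0,255,0),1)
    cv2.imwrite('pics/mz_'+n+'.png',im)
a,b=cv2.imread('pics/mz_scene.png'),cv2.imread('pics/mz_side.png');h=min(len(a),len(b));cv2.imwrite('pics/mz.png',np.hstack([a[:h],b[:h]]))
E
```

```text
cap [545.  348.2 155. ]
  len 27.7 ang 90.7
  len 24.8 ang 2.9
  len 26.2 ang -86.0
  len 26.4 ang -174.1
stand [545.4 348.4  55. ]
  len 77.0 ang 93.3
  len 78.9 ang 3.4
  len 77.8 ang -87.0
  len 78.5 ang -177.2
scene 155 [229.  241.6]
scene 55 [234.6 266. ]
side 155 [304.8 140.6]
side 55 [304.8 171.2]
```

View pics/mz.png

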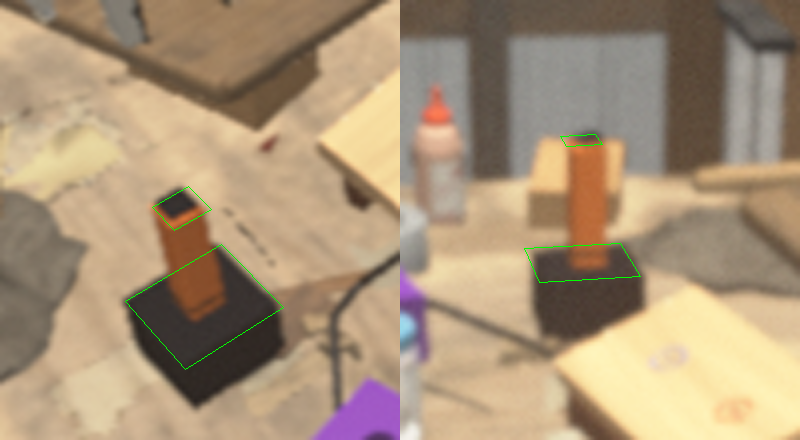

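The overlay fits in both cameras: probe at (546, 347.5), yaw ≈ 3°. Now grip and lift.

```bash
python3 - <<'E'
from h import *
q=down(np.radians(183))
bot.move_gripper(66)
bot.line_to([546,347.5,190],velocity=200,ori=q);show()
bot.line_to([546,347.5,125],velocity=150,ori=q);show()
for z in (108,99):
    bot.line_to([546,347.5,z],velocity=80,ori=q);s=show(z)
    if s['contact_force'][2]>4: break
snap('wrist','n1')
bot.move_gripper(0,force=40);show('grip');bot.pause(.1);show()
snap('wrist','n2')
a,b=cv2.imread('pics/n1.png'),cv2.imread('pics/n2.png');cv2.imwrite('pics/n3.png',np.hstack([a[100:,160:480],b[100:,160:480]]))
E
```

```text
t 18.59 p [546.5 347.7 190.9] F [ 1.  -0.1  0.5] w 66.0 yaw [-1.77e+02  1.00e-01  1.80e+02]
 t 19.18 p [546.7 347.9 126.5] F [-0.4 -0.6  0. ] w 65.9 yaw [-1.770e+02  1.000e-01  1.799e+02]
108 t 19.53 p [545.9 347.4 107.9] F [-0.2 -0.1  0.8] w 65.7 yaw [-177.   -0. -180.]
99 t 19.79 p [545.8 347.3  98.7] F [-0.1 -0.2  0.6] w 66.2 yaw [-177.   -0. -180.]
grip t 20.54 p [546.  347.6  99.1] F [0.1 0.4 0. ] w 28.0 yaw [-177.    0.  180.]
 t 20.64 p [546.  347.6  99.1] F [-0.6  0.1 -0.6] w 27.8 yaw [-177.    0.  180.]
```

View pics/n3.png

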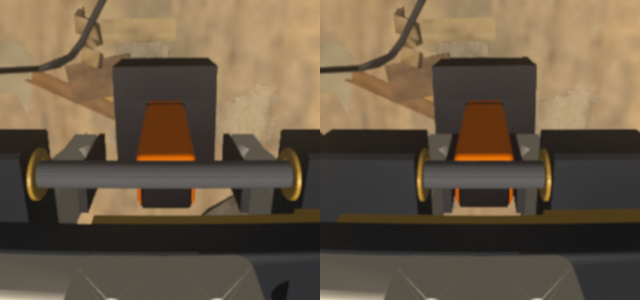

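Gripped at width 28 with forces quiet. I'll lift, tilt, and hover beside the red ring for a look.

```bash
cat >> h.py <<'E'
by=np.radians(16);t=np.radians(20)
N=np.array([-np.sin(t)*np.cos(by),-np.sin(t)*np.sin(by),np.cos(t)])
BX=np.array([np.cos(t)*np.cos(by),np.cos(t)*np.sin(by),np.sin(t)])  # up slope
BY=np.cross(N,BX)
QT=R.from_matrix(np.column_stack([-BX,np.cross(-N,-BX),-N])).as_quat()
L=94.1
E
python3 - <<'E'
from h import *
q=down(np.radians(183))
bot.line_to([546,347.6,215],velocity=120,ori=q);show('lift');snap('wrist','o1')
ring=np.array([600.5,30.5,65])
tip=ring+30*N+30*BX
bot.move_ptp(tip+N*(L+60),QT);show()
bot.line_to(tip+N*L,velocity=120,ori=QT);bot.pause(.15);show();print((tip+N*L).round(1))
snap('wrist','o2');C=load('o2');s=bot.read_state()
M=R.from_quat(s['eef_rot']).as_matrix()
print('tip',proj(C,s['tcp_pos']+M@[0,0,L]),'ring',proj(C,ring))
im=cv2.imread('pics/o2.png')[80:280,200:440];cv2.imwrite('pics/o3.png',cv2.resize(im,None,fx=3,fy=3,interpolation=cv2.INTER_CUBIC))
snap('side','o4');snap('scene','o5')
E
```

```text
lift t 21.81 p [545.5 347.2 213.9] F [ 0.3  0.3 -2.7] w 27.8 yaw [-1.770e+02 -1.000e-01 -1.799e+02]
 t 23.12 p [567.6  21.6 248.3] F [ 0.  -0.1 -1. ] w 27.6 yaw [-164.   20.  180.]
 t 23.92 p [587.2  26.8 193. ] F [-0.2 -0.7 -1.8] w 27.6 yaw [-164.    20.1  180. ]
[586.8  26.6 191.9]
tip [[323.26818259 198.88881625]] ring [[323.19354389 161.95079631]]
```

View pics/o3.png

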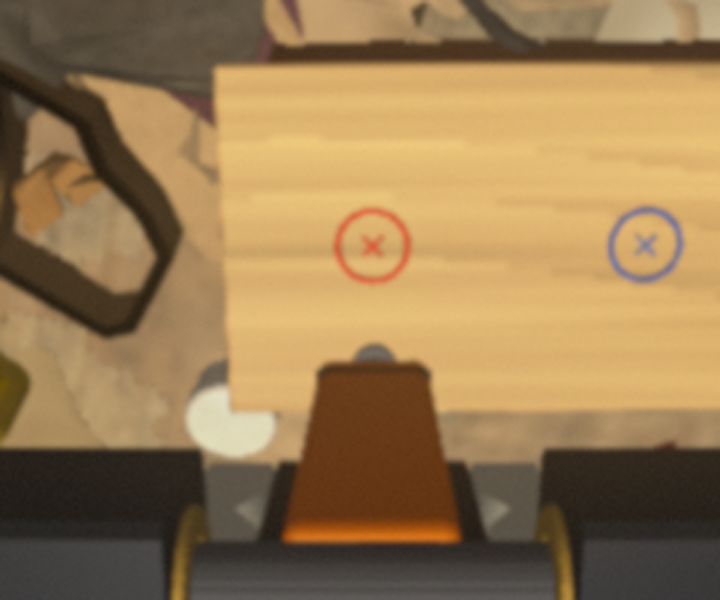

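View pics/o4.png

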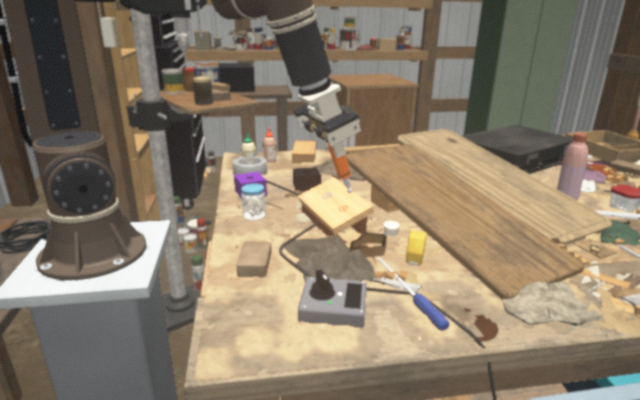

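View pics/o5.png

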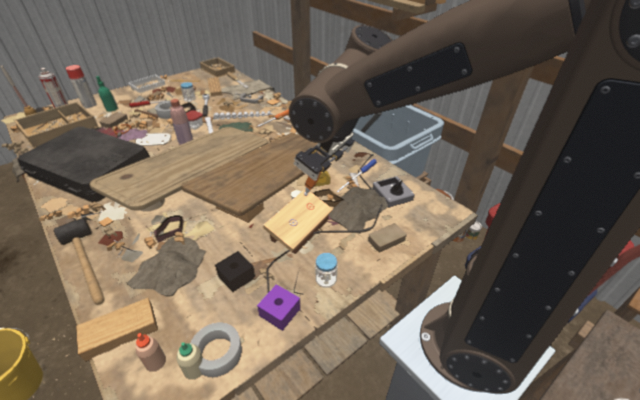

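The ring centre at (323.7,161.3) matches the prediction (323.2,162.0), and the ball is visible at ~(325,198). The knob is up and pointing green in the side view. Next, a slow approach with force steps.

```bash
python3 - <<'E'
from h import *
C=load('o2');s=bot.read_state();M=R.from_quat(s['eef_rot']).as_matrix();f=lambda v:s['tcp_pos']+M@np.array(v,float)
print(proj(C,[f([14,14,44]),f([14,-14,44]),f([8.5,0,75]),f([7,0,87])]).round(1).tolist())
ring=np.array([600.5,30.5,65])-1.0*BY
def F(n=8):
    a=[]
    for _ in range(n): a.append(bot.read_state()['contact_force']); bot.pause(.02)
    return np.mean(a,0)
bot.line_to(ring+(L+15)*N,velocity=80,ori=QT);bot.pause(.1)
F0=F();print('base',F0.round(2));snap('wrist','p0')
for h in (6,3,1,0,-1,-2,-3,-4,-5,-6):
    bot.line_to(ring+(L+h)*N,velocity=40,ori=QT)
    f_=F(6)-F0;s=bot.read_state();
    print(h,(N@(s['tcp_pos']-ring)-L).round(2),'Fn',(f_@N).round(2),'lat',(f_@BX).round(1),(f_@BY).round(1),'w',s['width'].round(1),'t',s['t'])
    if f_@N>4.2: break
snap('wrist','p1')
im=np.hstack([cv2.imread(f'pics/{n}.png')[130:270,230:420] for n in('p0','p1')]);cv2.imwrite('pics/p2.png',cv2.resize(im,None,fx=2,fy=2,interpolation=cv2.INTER_CUBIC))
E
```

```text
[[341.1, 197.6], [305.1, 197.6], [323.1, 194.7], [323.2, 193.2]]
base [ 0.18 -0.1  -2.05]Traceback (most recent call last):
  File "<stdin>", line 14, in <module>
AttributeError: 'float' object has no attribute 'round'
```

```bash
cat > press.py <<'E'
from h import *
ring=np.array([600.5,30.5,65])-1.0*BY-1.5*BX
F0=np.array([.18,-.1,-2.05])
def F(n=8):
    a=[]
    for _ in range(n): a.append(bot.read_state()['contact_force']); bot.pause(.02)
    return np.mean(a,0)
def rep(h):
    f_=F(6)-F0;s=bot.read_state()
    print(h,round(float(N@(s['tcp_pos']-ring)-L),2),'Fn',round(float(f_@N),2),'lat',round(float(f_@BX),1),round(float(f_@BY),1),'w',round(float(s['width']),1),'t',round(float(s['t']),2)); return f_@N
E
python3 - <<'E'
from press import *
for h in (6,3,1,0,-1,-2,-3,-4,-5,-6):
    bot.line_to(ring+(L+h)*N,velocity=40,ori=QT)
    if rep(h)>4.2: break
snap('wrist','p1')
im=np.hstack([cv2.imread(f'pics/{n}.png')[130:270,230:420] for n in('p0','p1')]);cv2.imwrite('pics/p2.png',cv2.resize(im,None,fx=2,fy=2,interpolation=cv2.INTER_CUBIC))
E
```

```text
6 6.13 Fn 0.39 lat 0.2 0.4 w 27.9 t 25.74
3 2.93 Fn 0.22 lat -0.5 0.1 w 27.6 t 26.09
1 0.98 Fn 0.44 lat -0.2 -0.1 w 27.7 t 26.44
0 0.0 Fn 0.09 lat 0.1 0.1 w 27.8 t 26.79
-1 -0.92 Fn 1.44 lat -0.3 0.1 w 27.6 t 27.14
-2 -1.9 Fn 2.72 lat -0.2 0.1 w 27.5 t 27.49
-3 -2.95 Fn 3.62 lat 0.6 0.7 w 27.7 t 27.84
-4 -3.96 Fn 4.05 lat 0.3 0.4 w 27.6 t 28.19
-5 -4.94 Fn 4.98 lat 0.2 0.3 w 27.9 t 28.54
```

View pics/p2.png

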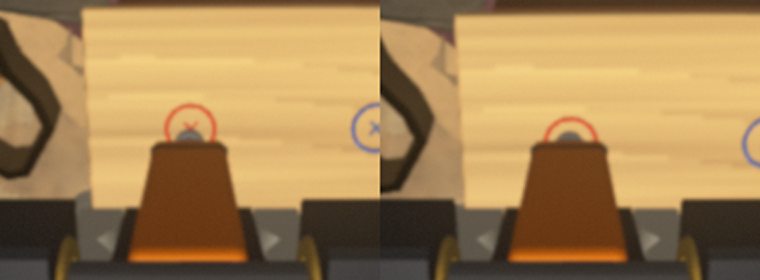

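Force is 5.0 N after ~5 mm of travel. The ball is centred in the visible arc of the red ring (arc x 545–598, ball at 570). I'll hold 2.5 s and check squareness from the other cameras.

```bash
python3 - <<'E'
from press import *
bot.pause(1.3);rep('a');bot.pause(1.2);rep('b')
tiles=[]
for n in('scene','side'):
    im=snap(n,'q_'+n)[:,:,::-1];C=camT(n);r=np.array([600.5,30.5,65])
    th=np.linspace(0,6.28,40)[:,None]
    P=proj(C,np.vstack([r,r+150*N]));R_=proj(C,r+12*(np.cos(th)*BX+np.sin(th)*BY))
    B=proj(C,np.array([r+149*N+i*14*BX+j*14*BY for i,j in((1,1),(1,-1),(-1,-1),(-1,1))]))
    x0,y0=P.mean(0).astype(int)-[45,50]
    raw=cv2.resize(im[y0:y0+100,x0:x0+90],None,fx=4,fy=4,interpolation=cv2.INTER_CUBIC);ov=raw.copy()
    for p in(P,R_): cv2.polylines(ov,[((p-[x0,y0])*4+2).astype(int).reshape(-1,1,2)],False,(0,255,0),1)
    tiles.append(np.hstack([raw,ov]))
cv2.imwrite('pics/q.png',np.vstack(tiles)[:,:,:]);print(bot.read_state()['t'])
cv2.imwrite('pics/q.png',cv2.resize(np.hstack(tiles),(800,223),interpolation=cv2.INTER_AREA) if 0 else cv2.resize(np.vstack(tiles),(540,600),interpolation=cv2.INTER_AREA))
E
```

```text
a -4.98 Fn 4.56 lat 0.7 0.6 w 27.6 t 29.99
b -4.99 Fn 4.35 lat 0.7 0.4 w 27.7 t 31.29
31.3917
```

View pics/q.png

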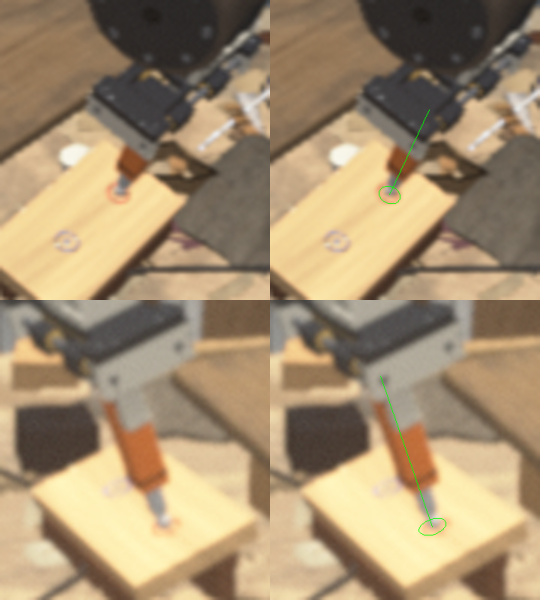

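View pics/q_side.png

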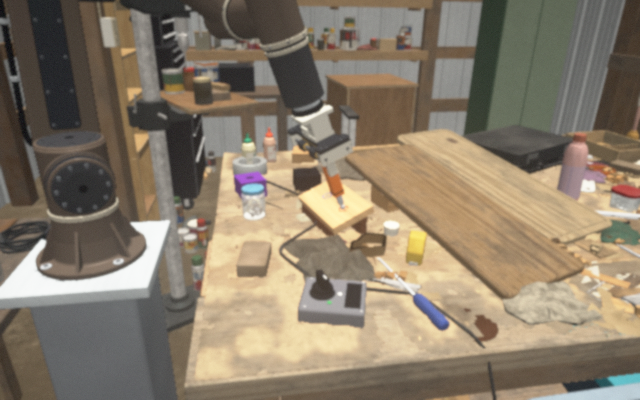

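In both views the ball stands in the red ring and the probe lies parallel to the board normal (side view 20.1° against 19.0° predicted). One last force check for drift, then hand in.

```bash
python3 - <<'E'
from press import *
a=rep('c');b=rep('d');bot.pause(.5);c=rep('e')
m=np.mean([a,b,c])
if 3.5<m<6: bot.close_job();print('closed')
E
```

```text
c -4.99 Fn 4.72 lat 0.7 0.3 w 27.6 t 31.49
d -4.99 Fn 4.25 lat 0.6 0.3 w 28.1 t 31.59
e -5.0 Fn 5.04 lat 0.4 0.3 w 27.4 t 32.19
the job is handed in; nothing more can be done
closed
```

I switched the reader on and handed the job in at about 32 s. The probe was still held on the red ring, as asked; no verdict was reported.

- **Knob:** I pressed it to its stop, turned it clockwise to the end stop and let it rise. Afterwards the pointer was 60° clockwise of the white dot, and the knob was up in the side picture.
- **Probe:** I gripped it 28 mm wide, lifted it out of the stand and set it in the red ring, tilted 20° to match the board. I then held it there for over 3 s.
- **Last checks:** The force on the board was about 4.3 to 5.0 N, steady apart from noise. The ball had sunk about 4 to 5 mm, worked out from tool travel and force. It was inside the red ring in all three cameras, and the probe looked square to within about 2°. The jar, tape measure, sanding block and pot showed no sign of having moved.
- **What disagreed:** The fingertips end about 20 to 23 mm short of the stated TCP. Because of that, my first attempt closed above the knob's bar, so I only pushed down on its top without turning it. I corrected for this and regripped. The side camera was also about 2 px off.

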